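# Tamp the ballast slugs level in a loudspeaker stand's base

## Robot

A 6-joint arm with a two-finger parallel gripper is mounted at the origin on the work surface. World frame = base frame: x ahead of the robot, y to its left, z up, the work surface at z = 0. Lengths are in m, angles in rad, forces in N, time in s.
With the tool pointing down it reaches from about 0.2 to 0.875 m from the base axis. Payload 3.4 kg.
Tool frame: the origin (TCP) lies between the finger pads; the fingertips stand 25 mm ahead of it and the grasp point (between the pads) lies 6 mm ahead of it (bot.nose_length is the y of the fingertips in the tool frame, in m); y points along the fingers, x is the direction in which the jaws open and shut, and the axes are right-handed (so a half turn about y gives the same grasp; the last joint's range is limited). The gripper opens to 94 mm and grips with 3 to 60 N. Pads are 16 mm wide; open, the fingers measure 119 mm over their backs; the gripper's body (75 mm by 177 mm) begins 78 mm behind the grasp point.
Start: joints at [1.225, 0.276, 1.505, -0, 1.361, -0.121], TCP at [0.128, 0.561, 0.23] pointing down, gripper open.
Joint ranges: [-2.89, 2.89], [-0.75, 2.08], [0.22, 2.7], [-1.18, 4.32], [0.11, 2.71], [-2.7, 2.7]. Speed limits (rad/s): [2.57, 2.57, 3.14, 3.14, 3.14, 3.14].

## Interface

Orientations are given as a unit quaternion [x, y, z, w].
In Python, from bench import readout, imaging, bot gives the robot as it stands. The module is installed in compiled form; this text tells all that it offers.
- The arm moves only by the tool jog_arm, never from a script. Its argument "commands" is a list of rows, each an object with "delta_pos": the shift along the tool's x, y, z as a fraction of full scale, a list of three; "rotation": the turn, a rotation vector about the tool's x, y, z as a fraction of full scale, a list of three. A call has 1 to 5 rows; each row shifts and turns the commanded pose from where the row before left it, along the tool's axes as they then stand; what a row does not reach is not made up. Full scale, the value 1, is 1000 mm for a shift and 120 degrees for a turn. A row lasts 1/10 s, in which the tool goes at most 50 mm and 8.59 degrees, less where a joint would pass 70% of its speed; a pose out of reach is approached as far as the arm can. A call with a number of a shift or a turn outside -1 to 1 is refused whole. A call with a gripper value outside its range is refused whole. "fingers" is the closure in counts, from 0 (fully open) to 255 (shut), set as the call begins (left out, the last holds). The fingers move at their own pace and stop on an object; "newtons" is the grip in N (left out, the last holds). Time passes only in rows, so rows that do not move let the fingers close. It gives the time, the measured TCP pose, the force and the opening at its end, in the units of the state.
- readout.state(): the state, without advancing time (a new reading comes with each control period).
- imaging.get_image(name): name is "side" or "top"; returns (picture, depth): 420x560x3 uint8, red, green, blue; 420x560 float32, m along the optical axis (not along the pixel's ray), 0 where there is no reading.
- imaging.camera_model(name): a dict with "vfov" (degrees; the focal length in pixels is half the picture's height over the tangent of half this angle, whatever the lens; pixels are square), "cx", "cy" (the principal point, pixels), "position" and "attitude" of the camera in the world. Camera axes: x right, y up, looking along -z (the intrinsics and any distortion apply to the point x, -y, -z); pixel columns grow to the right and rows downward; lengths in m; the calibration is good to about 2 mm. A picture is of the moment at which its call begins. camera_model takes no time and is no camera call.
- bot.hand_in(): hands the job in, once; it reports no verdict.
The state is a dict: "time": time; "joint_positions": joint angles; "dq": joint speeds; "tau": joint torques, N m; "tool_pos": TCP position; "ee_rot": TCP orientation; "ft_force": force on the tool from outside, world axes, zero at the start; "ft_torque": the same for the moment, N m; "finger_gap": finger opening in m.
Only numpy, scipy, OpenCV 4.12 (cv2) and the standard library are available. Lean on these libraries where they do the work, as an engineer would, in place of code of your own. Each camera call takes 0.05 s, during which the arm holds its last target. There are 200 camera calls.

## Task

The iron slugs in the plywood ballast box are heaped above its rim: take the tamper by its handle and tamp them down, pressing and rubbing with its flat foot, until all eight lie in the box in one level layer, none riding on another or standing on end. Finish with a firm press of about 15 N held on the levelled slugs for a second, never bearing down on them with more than 50 N and never touching the slugs with the gripper, then stand the tamper upright back on its cork pad and let go. Leave the other things on the bench where they are.

Things in the scene. Friction and masses are not known exactly. Their poses are not given: they have to be found in the camera images.
- box: fixed open plywood ballast box, the base of a loudspeaker stand: 142 (own x) x 108 (own y) x 46 mm high outside, walls 6 mm, so 130 x 96 mm inside; origin at the centre of its underside on the bench, z up. Its inner floor is a packing board whose top lies somewhere between 7 and 12 mm above the underside, not known exactly. Varnished and fairly slippery
- pad: fixed flat cork pad, 125 (own x) x 115 (own y) x 8 mm thick, lying on the bench; the tamper stands on it at the start and belongs there; origin at the centre of its underside
- tamper: loose hand tamper, 0.4 kg: flat steel foot 72 (own x) x 60 (own y) x 12 mm thick (a low 36 x 40 mm collar above it), and an upright square-edged wooden handle 26 (own x) x 30 (own y) mm in the middle, its top 120 mm above the foot's underside; origin at the centre of the foot's underside, z up along the handle; its centre of mass is about 30 mm up
- grip (a point): point on the tamper handle's axis 100 mm above the foot's underside, a good height to grip across the 30 mm width; axes as the tamper. Under the foot, depending on how slippery the slugs are, a riding slug sinks between the others when pressed from above, or stays wedged until the foot is also rubbed sideways (about 10 mm) under load. At the start two of the eight slugs ride on the other six
- slug0_mid (a point): middle of one of eight alike loose dark cast-iron ballast slugs in the box, smooth and bean shaped (26 mm thick, 36 mm long along its own x with round ends), about 60 g. A slug lying on the packing board has its middle 20 to 25 mm above the box's underside, one riding on others about 40 mm.
- slug1_mid (a point): middle of one of eight alike loose dark cast-iron ballast slugs in the box, smooth and bean shaped (26 mm thick, 36 mm long along its own x with round ends), about 60 g. A slug lying on the packing board has its middle 20 to 25 mm above the box's underside, one riding on others about 40 mm.
- slug2_mid (a point): middle of one of eight alike loose dark cast-iron ballast slugs in the box, smooth and bean shaped (26 mm thick, 36 mm long along its own x with round ends), about 60 g. A slug lying on the packing board has its middle 20 to 25 mm above the box's underside, one riding on others about 40 mm.
- slug3_mid (a point): middle of one of eight alike loose dark cast-iron ballast slugs in the box, smooth and bean shaped (26 mm thick, 36 mm long along its own x with round ends), about 60 g. A slug lying on the packing board has its middle 20 to 25 mm above the box's underside, one riding on others about 40 mm.
- slug4_mid (a point): middle of one of eight alike loose dark cast-iron ballast slugs in the box, smooth and bean shaped (26 mm thick, 36 mm long along its own x with round ends), about 60 g. A slug lying on the packing board has its middle 20 to 25 mm above the box's underside, one riding on others about 40 mm.
- slug5_mid (a point): middle of one of eight alike loose dark cast-iron ballast slugs in the box, smooth and bean shaped (26 mm thick, 36 mm long along its own x with round ends), about 60 g. A slug lying on the packing board has its middle 20 to 25 mm above the box's underside, one riding on others about 40 mm.
- slug6_mid (a point): middle of one of eight alike loose dark cast-iron ballast slugs in the box, smooth and bean shaped (26 mm thick, 36 mm long along its own x with round ends), about 60 g. A slug lying on the packing board has its middle 20 to 25 mm above the box's underside, one riding on others about 40 mm.
- slug7_mid (a point): middle of one of eight alike loose dark cast-iron ballast slugs in the box, smooth and bean shaped (26 mm thick, 36 mm long along its own x with round ends), about 60 g. A slug lying on the packing board has its middle 20 to 25 mm above the box's underside, one riding on others about 40 mm.
- spool: loose solder spool, 54 mm across, 42 mm high, bystander; origin at its underside
- screwdriver: loose screwdriver lying on the bench, bystander
- flux: loose amber glass bottle, 44 mm across, 85 mm high, bystander; origin at its underside
- mug: loose white mug, 80 mm across, 90 mm high, bystander; origin at its underside
- transformer: loose mains transformer, 68 x 62 x 52 mm high, bystander; origin at its underside
Mind the look-alikes: they are no part of the job. Leave any turquoise or yellow look-alike of the part that bears slug6_mid alone.

How it is judged:
On the way, in this order (a step that is already met when the one before it is completed fails the run):
1. the tamper is lifted off its pad (height (world z) of tamper above 0.03 m), for 0.1 s.
2. all eight slugs lie level in the box while the tamper's foot, inside the box, presses on them with at least 9 N for 0.4 s (z of each of slug0_mid, slug1_mid, slug2_mid, slug3_mid, slug4_mid, slug5_mid, slug6_mid, slug7_mid in the frame of box below 0.03 m and horizontal distance between each of slug0_mid, slug1_mid, slug2_mid, slug3_mid, slug4_mid, slug5_mid, slug6_mid, slug7_mid and box below 0.066 m and contact force between tamper_c0 and anything else above 9 N and z of tamper in the frame of box below 0.044 m and horizontal distance between tamper and box below 0.05 m), for 0.4 s.
At the end, for the whole second after the job is handed in: all eight slugs are inside the box in one layer (each middle less than 30 mm above the box's underside), and the tamper stands upright (within 0.1 rad), released and at rest on its pad, its foot's centre within 35 mm of the pad's centre (z of each of slug0_mid, slug1_mid, slug2_mid, slug3_mid, slug4_mid, slug5_mid, slug6_mid, slug7_mid in the frame of box below 0.03 m and horizontal distance between each of slug0_mid, slug1_mid, slug2_mid, slug3_mid, slug4_mid, slug5_mid, slug6_mid, slug7_mid and box below 0.066 m and horizontal distance between tamper and pad below 0.035 m and z of tamper in the frame of pad between 0.004 and 0.012 m and angle between tamper's own z axis and vertical below 0.1 rad and linear speed of tamper below 0.02 m/s); the robot touches nothing.
It fails at once if the tamper's foot bears on the slugs or the box with more than 50 N (contact force between tamper_c0 and anything else above 50 N and horizontal distance between tamper and box below 0.12 m).
It fails at once if the gripper touches a slug (contact force between the fingers and slug0 above 0.5 N or contact force between the fingers and slug1 above 0.5 N or contact force between the fingers and slug2 above 0.5 N or contact force between the fingers and slug3 above 0.5 N or contact force between the fingers and slug4 above 0.5 N or contact force between the fingers and slug5 above 0.5 N or contact force between the fingers and slug6 above 0.5 N or contact force between the fingers and slug7 above 0.5 N).
It fails at once if a bystander is moved by more than 30 mm (distance of any of spool, screwdriver, flux, mug, transformer from where it was at the start of the episode above 0.03 m).
It also fails if it takes over 72 s, if anything falls off the work surface, if the arm or the gripper's body presses on something with over 40 N, if the wrist force passes 120 N, or if a joint passes its speed limit or range.

## Working session

There is one attempt and no reset: what is moved stays moved. The work goes in short steps, Python scripts to look and compute and a tool call to move; the robot and the scene stay as the last step left them, time stands still between calls to the robot, and variables do not carry over. Pictures are saved under pics/ and viewed, about 8 in all and at most 12, crops included, and the job is handed in when it is done.

Besides the shell and the picture viewer there is one more tool, called after ">>>" by a JSON object that holds its "op" and its "data". jog_arm: Moves the arm, as the interface text tells. Shift numbers are shares of 1000 mm and turn numbers shares of 120 degrees, none past 1 either way. Its arguments: {"type":"object","properties":{"commands":{"type":"array","items":{"type":"object","properties":{"delta_pos":{"type":"array","items":{"type":"number","minimum":-1,"maximum":1}},"rotation":{"type":"array","items":{"type":"number","minimum":-1,"maximum":1}}}}},"fingers":{"type":"number"},"newtons":{"type":"number"}},"required":["commands"]}

```bash
mkdir -p pics; cat > h.py <<'E'
import numpy as np, cv2
from bench import readout, imaging, bot
from scipy.spatial.transform import Rotation as R
def snap(n,f=None):
    im,d=imaging.get_image(n)
    if f: cv2.imwrite(f'pics/{f}.png',im[...,::-1])
    return im,d
def cam(n):
    c=imaging.camera_model(n); f=210/np.tan(np.radians(c['vfov'])/2)
    return c,f,R.from_quat(c['attitude']).as_matrix(),np.array(c['position'])
def pts(n,d):
    c,f,M,p=cam(n); v,u=np.mgrid[:420,:560]
    return np.stack([(u-c['cx'])/f*d,-(v-c['cy'])/f*d,-d],-1)@M.T+p
def st():
    s=readout.state(); return {k:np.round(s[k],4).tolist() for k in s}
E
python3 - <<'E'
from h import *
print(st())
for n in('top','side'):
    print(imaging.camera_model(n)); im,d=snap(n,n+'0'); np.savez(n+'0',im=im,d=d)
    print((d>0).mean(),d.max())
a=cv2.imread('pics/top0.png');b=cv2.imread('pics/side0.png')
E
```

```text
{'time': 0.0, 'joint_positions': [1.225, 0.2766, 1.5061, -0.0, 1.3607, -0.121], 'dq': [0.0004, -0.0, -0.0008, -0.0007, 0.0016, -0.0003], 'tau': [0.0005, -40.4591, -23.7216, 0.0701, 0.0348, -0.0001], 'tool_pos': [0.128, 0.5601, 0.2296], 'ee_rot': [0.5532, 0.4403, -0.4413, -0.5526], 'ft_force': [-1.1647, 0.0424, 0.4315], 'ft_torque': [0.04, -0.0269, -0.0998], 'finger_gap': 0.0941}
{'vfov': 43.83116132563471, 'cx': 267.72069730052186, 'cy': 212.40114829018722, 'position': array([ 0.41908384, -0.01723744,  1.4416394 ]), 'attitude': array([ 0.03107303, -0.02603202, -0.69573914,  0.71714981])}
0.9958205782312926 2.2992463
{'vfov': 54.67105147798153, 'cx': 282.1948357634602, 'cy': 206.3012822710622, 'position': array([ 0.20442277, -0.59027742,  0.78498748]), 'attitude': array([ 0.35007929, -0.09201815, -0.24968101,  0.89812947])}
0.9960246598639456 2.7928329
```

View pics/top0.png

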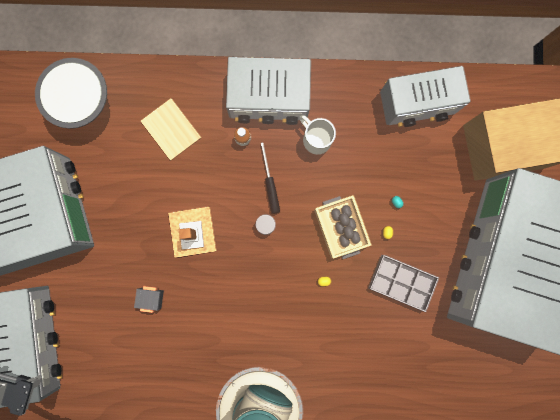

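View pics/side0.png

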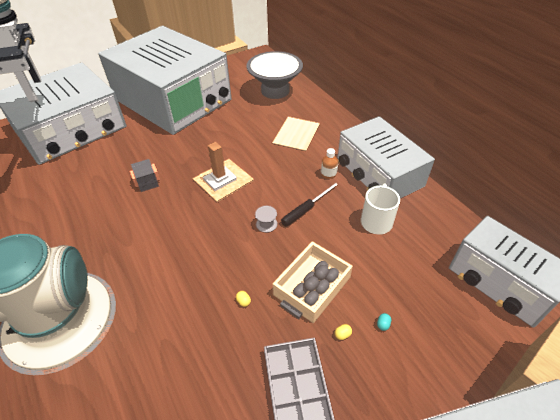

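Top view: the tamper stands on the cork pad at about (190,234), the box with dark slugs is at (343,227). Possible confusions are the pale board (171,128) instead of the cork pad, the compartment tray (404,283) instead of the box, and the yellow/turquoise slugs (388,232), (324,281), (397,202). In the side view, the tamper handle is at (217,160) and the box at (313,281).

```bash
python3 - <<'E'
from h import *
for n,win in(('top',{'pad':(165,203,220,262),'box':(312,190,375,263)}),('side',{'pad':(188,138,258,203),'box':(268,238,356,320)})):
    D=np.load(n+'0.npz'); P=pts(n,D['d']); im=D['im'].astype(int)
    for k,(a,b,c,d) in win.items():
        Q=P[b:d,a:c].reshape(-1,3); C=im[b:d,a:c].reshape(-1,3)
        z=Q[:,2]; print(n,k,'bench z',np.round(np.percentile(z,[2,20,50,90,99]),4))
        lv={'pad':[('pad',.004,.012),('foot',.0165,.0225),('top',.12,.135)],'box':[('rim',.041,.051),('slugtops',.036,.075)]}[k]
        for nm,l,h in lv:
            m=(z>l)&(z<h)
            if nm=='slugtops': m&=C.sum(1)<250
            if nm=='rim': m&=C.sum(1)>250
            if m.sum()<4: print(nm,'few');continue
            q=Q[m]; r=cv2.minAreaRect((q[:,:2]*1000).astype(np.float32))
            print(n,nm,m.sum(),'mean',np.round(q.mean(0),4),'rect mm',np.round(r[0],1),np.round(r[1],1),round(r[2],1),'zmax',round(q[:,2].max(),4))
t=cv2.imread('pics/top0.png')[190:265,160:375];s=cv2.imread('pics/side0.png')[130:325,185:360]
t=cv2.resize(t,None,fx=3.6,fy=3.6,interpolation=2);s=cv2.resize(s,None,fx=1.6,fy=1.6)
o=np.zeros((t.shape[0]+s.shape[0],780,3),np.uint8);o[:t.shape[0],:t.shape[1]]=t;o[t.shape[0]:,:s.shape[1]]=s
cv2.imwrite('pics/crop.png',o)
E
```

```text
top pad bench z [-0.0048  0.0003  0.0065  0.0237  0.1312]
top pad 1205 mean [0.4782 0.2011 0.0079] rect mm [475.2 202. ] [160.5 149.7] 2.1 zmax 0.012
top foot 208 mean [0.4642 0.1998 0.0196] rect mm [466.2 194.2] [ 95.4 103.5] 3.2 zmax 0.0225
top top 120 mean [0.4667 0.2015 0.1286] rect mm [466.9 201.7] [25.4 28.7] 2.9 zmax 0.1344
top box bench z [-0.0053 -0.0006  0.0071  0.0457  0.0568]
top rim 473 mean [ 0.5019 -0.2079  0.0462] rect mm [ 500.5 -207. ] [142.  108.9] 20.8 zmax 0.0509
top slugtops 16 mean [ 0.4932 -0.2079  0.0472] rect mm [ 495.5 -207.5] [58.1  6.1] 21.4 zmax 0.052
side pad bench z [-0.0036 -0.0016  0.0004  0.0306  0.1272]
side pad 813 mean [0.477  0.1864 0.0074] rect mm [476.  199.2] [126. 118.] 10.2 zmax 0.012
side foot 229 mean [0.4633 0.1905 0.0192] rect mm [466.9 197.4] [72.4 61.1] 6.9 zmax 0.0224
side top 100 mean [0.4658 0.1957 0.1257] rect mm [465.7 198.5] [26.3 32.7] 9.8 zmax 0.13
side box bench z [-0.0032 -0.001   0.0083  0.0447  0.055 ]
side rim 818 mean [ 0.4972 -0.2159  0.0453] rect mm [ 500.7 -210. ] [144.2 109.2] 20.3 zmax 0.0509
side slugtops 18 mean [ 0.4832 -0.2245  0.0433] rect mm [ 489.8 -222.2] [46.4 24.7] 14.8 zmax 0.047
```

View pics/crop.png

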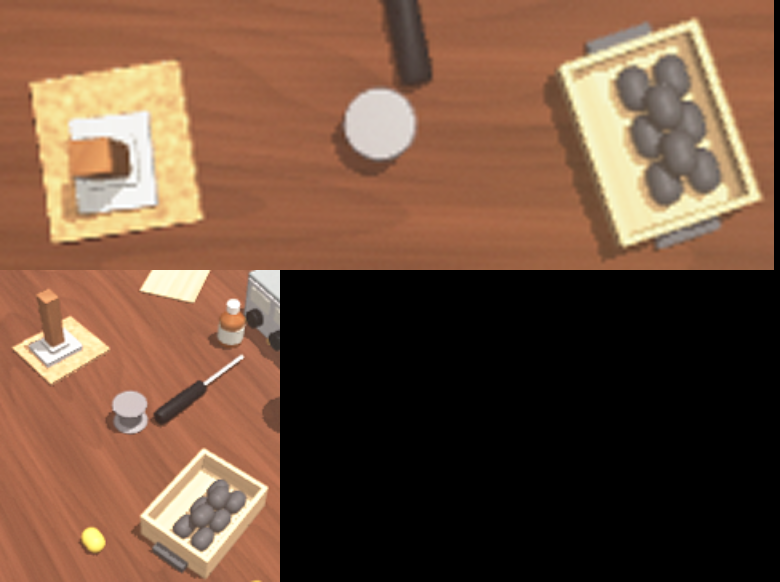

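```bash
cat >> h.py <<'E'
def plan(target,yaw,flip=False):
    """yaw (deg) = heading of tool x; tool y straight down. Prints rotation then shift (in the turned frame), mm."""
    s=readout.state(); M=R.from_quat(s['ee_rot']); p=np.array(s['tool_pos'])
    a=np.radians(yaw); x=np.array([np.cos(a),np.sin(a),0]); y=np.array([0,0,-1.]); T=R.from_matrix(np.stack([x,y,np.cross(x,y)],1))
    rv=(M.inv()*T).as_rotvec(degrees=True); d=T.inv().apply(np.array(target)-p)
    print('pos',p.round(4),'toolx',M.as_matrix()[:,0].round(3),'tooly',M.as_matrix()[:,1].round(3),'rot deg',rv.round(2),'rot frac',(rv/120).round(4),'shift m(frac)',d.round(4),'ft',np.round(s['ft_force'],2),np.round(s['ft_torque'],2),'gap',round(s['finger_gap'],4),'t',round(s['time'],2))
E
python3 - <<'E'
from h import *
plan((.4665,.2005,.23),95); plan((.4665,.2005,.23),-85)
E
```

```text
pos [0.128  0.5601 0.2297] toolx [ 0.223  0.975 -0.002] tooly [-0.001 -0.002 -1.   ] rot deg [ -0.02 -17.88  -0.09] rot frac [-0.0002 -0.149  -0.0007] shift m(frac) [-3.877e-01 -3.000e-04 -3.058e-01] ft [ 0.31 -0.46  0.13] [0.   0.06 0.02] gap 0.0941 t 0.1
pos [0.128  0.5601 0.2297] toolx [ 0.223  0.975 -0.002] tooly [-0.001 -0.002 -1.   ] rot deg [ 1.3000e-01  1.6212e+02 -4.0000e-02] rot frac [ 1.100e-03  1.351e+00 -3.000e-04] shift m(frac) [ 3.877e-01 -3.000e-04  3.058e-01] ft [ 0.31 -0.46  0.13] [0.   0.06 0.02] gap 0.0941 t 0.1
```

>>> {"op": "jog_arm", "data": {"commands": [{"rotation": [0,-0.05,0]},{"rotation": [0,-0.05,0]},{"rotation": [0,-0.049,0]},{"delta_pos": [-0.03,0,-0.0235]},{"delta_pos": [-0.03,0,-0.0235]}], "fingers": 0, "newtons": 50}}

```text
$.commands[0]: bad value
```

>>> {"op": "jog_arm", "data": {"commands": [{"delta_pos": [-0.03,0,-0.0235]},{"delta_pos": [-0.03,0,-0.0235]},{"delta_pos": [-0.03,0,-0.0235]},{"delta_pos": [-0.03,0,-0.0235]},{"delta_pos": [-0.03,0,-0.0235]}]}}

```text
$.commands[0]: bad value
```

>>> {"op": "jog_arm", "data": {"commands": [{"delta_pos": [-0.03,0,-0.0235]},{"delta_pos": [-0.03,0,-0.0235]},{"delta_pos": [-0.03,0,-0.0235]},{"delta_pos": [-0.03,0,-0.0235]},{"delta_pos": [-0.03,0,-0.0235]}]}}

```text
$.commands[0]: bad value
```

```bash
python3 - <<'E'
from h import *
plan((.4662,.2003,.114),95)
E
```

```text
pos [0.128  0.5601 0.2297] toolx [ 0.223  0.975 -0.002] tooly [-0.001 -0.002 -1.   ] rot deg [ -0.02 -17.88  -0.09] rot frac [-0.0002 -0.149  -0.0007] shift m(frac) [-0.3879  0.1157 -0.3055] ft [ 0.31 -0.46  0.13] [0.   0.06 0.02] gap 0.0941 t 0.1
```

Both fields are needed in every row.

>>> {"op": "jog_arm", "data": {"commands": [{"delta_pos": [0,0,0],"rotation": [0,-0.05,0]},{"delta_pos": [0,0,0],"rotation": [0,-0.05,0]},{"delta_pos": [0,0,0],"rotation": [0,-0.049,0]},{"delta_pos": [-0.03,0,-0.0235],"rotation": [0,0,0]},{"delta_pos": [-0.03,0,-0.0235],"rotation": [0,0,0]}], "fingers": 0, "newtons": 50}}

```text
time: 0.6
tool_pos: [0.1802, 0.5044, 0.2297]
ee_rot: [-0.477, -0.522, 0.522, 0.477]
ft_force: [-0.1, 0.5, 0.9]
finger_gap: 0.094
```

>>> {"op": "jog_arm", "data": {"commands": [{"delta_pos": [-0.03,0,-0.0235],"rotation": [0,0,0]},{"delta_pos": [-0.03,0,-0.0235],"rotation": [0,0,0]},{"delta_pos": [-0.03,0,-0.0235],"rotation": [0,0,0]},{"delta_pos": [-0.03,0,-0.0235],"rotation": [0,0,0]},{"delta_pos": [-0.03,0,-0.0235],"rotation": [0,0,0]}]}}

```text
time: 1.1
tool_pos: [0.311, 0.3643, 0.2302]
ee_rot: [-0.478, -0.521, 0.522, 0.478]
ft_force: [-0.4, 0.5, -0.4]
finger_gap: 0.094
```

>>> {"op": "jog_arm", "data": {"commands": [{"delta_pos": [-0.03,0,-0.0235],"rotation": [0,0,0]},{"delta_pos": [-0.03,0,-0.0235],"rotation": [0,0,0]},{"delta_pos": [-0.03,0,-0.0235],"rotation": [0,0,0]},{"delta_pos": [-0.03,0,-0.0235],"rotation": [0,0,0]},{"delta_pos": [-0.03,0,-0.0235],"rotation": [0,0,0]}]}}

```text
time: 1.6
tool_pos: [0.4411, 0.2251, 0.2302]
ee_rot: [-0.478, -0.521, 0.521, 0.478]
ft_force: [-0.3, 0.2, 0.4]
finger_gap: 0.0938
```

```bash
python3 - <<'E'
from h import *
plan((.4662,.2003,.114),95)
E
```

```text
pos [0.4411 0.2251 0.2302] toolx [-0.087  0.996  0.   ] tooly [-0.001  0.    -1.   ] rot deg [-0.03 -0.    0.01] rot frac [-0.0002 -0.      0.    ] shift m(frac) [-0.0269  0.1162 -0.0228] ft [-0.27  0.17  0.42] [ 0.05 -0.01  0.01] gap 0.0938 t 1.6
```

>>> {"op": "jog_arm", "data": {"commands": [{"delta_pos": [-0.027,0,-0.0228],"rotation": [0,0,0]},{"delta_pos": [0,0.04,0],"rotation": [0,0,0]},{"delta_pos": [0,0.03,0],"rotation": [0,0,0]},{"delta_pos": [0,0.025,0],"rotation": [0,0,0]},{"delta_pos": [0,0.021,0],"rotation": [0,0,0]}]}}

```text
time: 2.1
tool_pos: [0.4647, 0.2011, 0.1126]
ee_rot: [-0.477, -0.521, 0.522, 0.478]
ft_force: [0.1, 0.4, -1.0]
finger_gap: 0.0941
```

>>> {"op": "jog_arm", "data": {"commands": [{"delta_pos": [0,0,0],"rotation": [0,0,0]},{"delta_pos": [0,0,0],"rotation": [0,0,0]},{"delta_pos": [0,0,0],"rotation": [0,0,0]},{"delta_pos": [0,0,0],"rotation": [0,0,0]},{"delta_pos": [0,0,0],"rotation": [0,0,0]}], "fingers": 255, "newtons": 50}}

```text
time: 2.6
tool_pos: [0.4662, 0.2018, 0.1155]
ee_rot: [0.478, 0.522, -0.521, -0.477]
ft_force: [-0.4, 0.1, 0.6]
finger_gap: 0.0575
```

>>> {"op": "jog_arm", "data": {"commands": [{"delta_pos": [0,0,0],"rotation": [0,0,0]},{"delta_pos": [0,0,0],"rotation": [0,0,0]},{"delta_pos": [0,0,0],"rotation": [0,0,0]},{"delta_pos": [0,0,0],"rotation": [0,0,0]},{"delta_pos": [0,0,0],"rotation": [0,0,0]}]}}

```text
time: 3.1
tool_pos: [0.4655, 0.2014, 0.1144]
ee_rot: [-0.478, -0.521, 0.521, 0.478]
ft_force: [0.9, -1.0, 0.3]
finger_gap: 0.0295
```

```bash
python3 - <<'E'
from h import *
plan((.4662,.2003,.114),95)
im,_=snap('side')
cv2.imwrite('pics/grip.png',cv2.resize(im[80:220,130:300,::-1],None,fx=4,fy=4,interpolation=2))
E
```

```text
pos [0.4655 0.2014 0.1144] toolx [-0.087  0.996 -0.   ] tooly [-0. -0. -1.] rot deg [-0.01  0.01 -0.02] rot frac [-0.0001  0.     -0.0002] shift m(frac) [-0.0011  0.0004 -0.0006] ft [ 0.9  -1.02  0.31] [-0.21  0.04  0.01] gap 0.0295 t 3.1
```

View pics/grip.png

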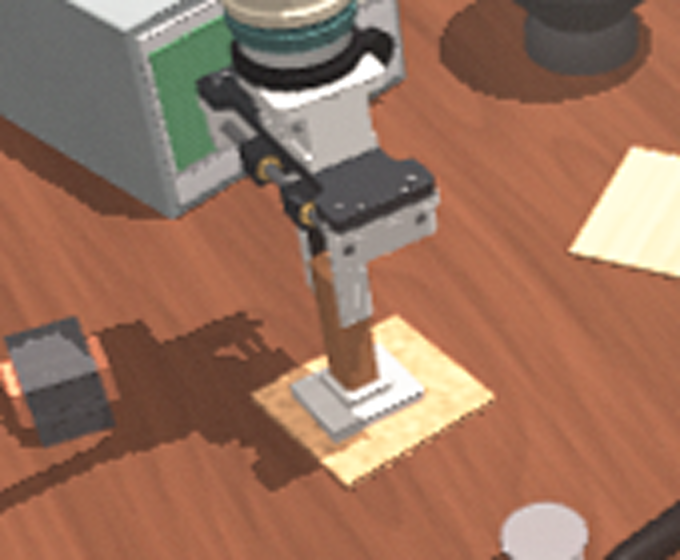

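The jaws hold the handle squarely at (345,270), with the foot flat on the pad. Lifting now and turning to the box heading.

>>> {"op": "jog_arm", "data": {"commands": [{"delta_pos": [0,-0.015,0],"rotation": [0,0,0]},{"delta_pos": [0,-0.035,0],"rotation": [0,0,0]},{"delta_pos": [0,-0.04,0],"rotation": [0,0,0]},{"delta_pos": [0,-0.04,0],"rotation": [0,0,0]},{"delta_pos": [0,0,0],"rotation": [0,-0.065,0]}]}}

```text
time: 3.65
tool_pos: [0.4685, 0.2028, 0.2496]
ee_rot: [0.442, 0.557, -0.55, -0.438]
ft_force: [0.3, -0.4, -3.5]
finger_gap: 0.0296
```

>>> {"op": "jog_arm", "data": {"commands": [{"delta_pos": [0,0,0],"rotation": [0,-0.065,0]},{"delta_pos": [0,0,0],"rotation": [0,0,0]},{"delta_pos": [0,0,0],"rotation": [0,0,0]},{"delta_pos": [0,0,0],"rotation": [0,0,0]}]}}

```text
time: 4.05
tool_pos: [0.4652, 0.2016, 0.2438]
ee_rot: [-0.403, -0.581, 0.581, 0.403]
ft_force: [-0.0, -0.1, -2.9]
finger_gap: 0.03
```

```bash
python3 - <<'E'
from h import *
plan((.5026,-.2141,.244),110.6)
E
```

```text
pos [0.4652 0.2016 0.2438] toolx [-0.35   0.937  0.   ] tooly [-0.001 -0.    -1.   ] rot deg [-0.08 -0.11  0.02] rot frac [-0.0007 -0.0009  0.0002] shift m(frac) [-4.023e-01 -2.000e-04  1.112e-01] ft [-0.02 -0.14 -2.91] [0.02 0.   0.  ] gap 0.03 t 4.05
```

>>> {"op": "jog_arm", "data": {"commands": [{"delta_pos": [-0.022,0,0.006],"rotation": [0,0,0]},{"delta_pos": [-0.036,0,0.01],"rotation": [0,0,0]},{"delta_pos": [-0.036,0,0.01],"rotation": [0,0,0]},{"delta_pos": [-0.036,0,0.01],"rotation": [0,0,0]},{"delta_pos": [-0.036,0,0.01],"rotation": [0,0,0]}]}}

```text
time: 4.55
tool_pos: [0.4807, 0.0288, 0.2441]
ee_rot: [0.403, 0.581, -0.581, -0.403]
ft_force: [0.2, -0.5, -2.7]
finger_gap: 0.0298
```

>>> {"op": "jog_arm", "data": {"commands": [{"delta_pos": [-0.036,0,0.01],"rotation": [0,0,0]},{"delta_pos": [-0.036,0,0.01],"rotation": [0,0,0]},{"delta_pos": [-0.036,0,0.01],"rotation": [0,0,0]},{"delta_pos": [-0.036,0,0.01],"rotation": [0,0,0]},{"delta_pos": [-0.036,0,0.01],"rotation": [0,0,0]}]}}

```text
time: 5.05
tool_pos: [0.4973, -0.1575, 0.2441]
ee_rot: [0.403, 0.581, -0.581, -0.403]
ft_force: [0.8, 0.1, -3.2]
finger_gap: 0.0296
```

>>> {"op": "jog_arm", "data": {"commands": [{"delta_pos": [-0.036,0,0.01],"rotation": [0,0,0]},{"delta_pos": [-0.02,0,0.005],"rotation": [0,0,0]},{"delta_pos": [0,0.02,0],"rotation": [0,0,0]},{"delta_pos": [0,0.02,0],"rotation": [0,0,0]},{"delta_pos": [0,0.01,0],"rotation": [0,0,0]}]}}

```text
time: 5.55
tool_pos: [0.502, -0.2134, 0.1922]
ee_rot: [-0.402, -0.581, 0.581, 0.405]
ft_force: [-0.5, 0.3, -2.9]
finger_gap: 0.0299
```

```bash
python3 - <<'E'
from h import *
im,d=snap('side'); im2,d2=snap('top')
plan((.5026,-.2141,.164),110.6)
P=pts('side',d)[160:330,250:370].reshape(-1,3)
# foot: bright grey points between z .07 and .12
C=im[160:330,250:370].reshape(-1,3).astype(int); m=(P[:,2]>.07)&(P[:,2]<.13)&(C.max(1)-C.min(1)<30)
q=P[m]; print(m.sum(),cv2.minAreaRect((q[:,:2]*1000).astype(np.float32)) if m.sum()>4 else '', np.percentile(q[:,2],[1,50,99]))
a=cv2.resize(im[150:330,240:380,::-1],None,fx=2.8,fy=2.8); b=cv2.resize(im2[180:270,300:380,::-1],None,fx=4.9,fy=4.9)
h=min(a.shape[0],b.shape[0]); cv2.imwrite('pics/over.png',np.hstack([a[:h],b[:h]]))
E
```

```text
pos [ 0.502  -0.2131  0.1926] toolx [-0.351  0.936  0.003] tooly [-0.004  0.002 -1.   ] rot deg [-0.15 -0.04  0.2 ] rot frac [-0.0012 -0.0003  0.0017] shift m(frac) [-0.0012  0.0286 -0.0002] ft [-0.82 -0.01 -3.28] [ 0.03  0.03 -0.05] gap 0.0297 t 5.65
722 ((640.8296508789062, -127.1419677734375), (407.3540954589844, 70.14167785644531), 31.721385955810547) [0.07218894 0.09722482 0.10867657]
```

View pics/over.png

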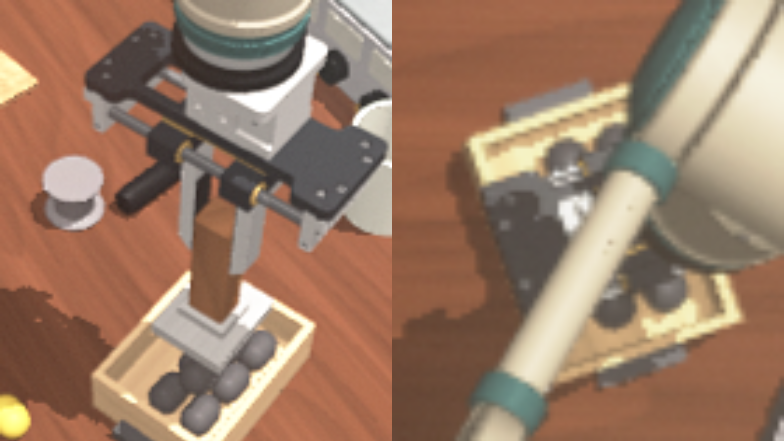

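Side view: the foot (left panel, 215,325) is over the slugs, parallel to the walls and clear of the rim. Going down gently.

>>> {"op": "jog_arm", "data": {"commands": [{"delta_pos": [0,0.014,0],"rotation": [0,0,0]},{"delta_pos": [0,0.01,0],"rotation": [0,0,0]},{"delta_pos": [0,0.006,0],"rotation": [0,0,0]},{"delta_pos": [0,0,0],"rotation": [0,0,0]}]}}

```text
time: 6.05
tool_pos: [0.5027, -0.2133, 0.1639]
ee_rot: [-0.402, -0.581, 0.581, 0.403]
ft_force: [0.2, 0.2, -4.3]
finger_gap: 0.03
```

>>> {"op": "jog_arm", "data": {"commands": [{"delta_pos": [0,0.002,0],"rotation": [0,0,0]},{"delta_pos": [0,0,0],"rotation": [0,0,0]}]}}

```text
time: 6.25
tool_pos: [0.5034, -0.2139, 0.1628]
ee_rot: [0.403, 0.581, -0.581, -0.402]
ft_force: [0.5, 0.4, -3.9]
finger_gap: 0.0294
```

>>> {"op": "jog_arm", "data": {"commands": [{"delta_pos": [0,0.002,0],"rotation": [0,0,0]},{"delta_pos": [0,0,0],"rotation": [0,0,0]}]}}

```text
time: 6.45
tool_pos: [0.5033, -0.214, 0.1609]
ee_rot: [0.403, 0.581, -0.581, -0.402]
ft_force: [0.5, 0.0, -3.8]
finger_gap: 0.0297
```

>>> {"op": "jog_arm", "data": {"commands": [{"delta_pos": [0,0.002,0],"rotation": [0,0,0]},{"delta_pos": [0,0,0],"rotation": [0,0,0]}]}}

```text
time: 6.65
tool_pos: [0.5028, -0.2135, 0.158]
ee_rot: [0.402, 0.581, -0.581, -0.403]
ft_force: [0.2, 0.3, -4.1]
finger_gap: 0.0298
```

>>> {"op": "jog_arm", "data": {"commands": [{"delta_pos": [0,0.001,0],"rotation": [0,0,0]},{"delta_pos": [0,0,0],"rotation": [0,0,0]}]}}

```text
time: 6.85
tool_pos: [0.5029, -0.2136, 0.1571]
ee_rot: [0.402, 0.581, -0.581, -0.403]
ft_force: [0.3, 0.7, -2.8]
finger_gap: 0.0298
```

>>> {"op": "jog_arm", "data": {"commands": [{"delta_pos": [0,0.001,0],"rotation": [0,0,0]},{"delta_pos": [0,0,0],"rotation": [0,0,0]}]}}

```text
time: 7.05
tool_pos: [0.503, -0.2137, 0.1562]
ee_rot: [0.402, 0.581, -0.581, -0.403]
ft_force: [0.3, -0.2, -2.9]
finger_gap: 0.0298
```

>>> {"op": "jog_arm", "data": {"commands": [{"delta_pos": [0,0.001,0],"rotation": [0,0,0]},{"delta_pos": [0,0,0],"rotation": [0,0,0]}]}}

```text
time: 7.25
tool_pos: [0.503, -0.2137, 0.1553]
ee_rot: [0.402, 0.581, -0.581, -0.403]
ft_force: [-1.2, -0.2, -4.0]
finger_gap: 0.0296
```

>>> {"op": "jog_arm", "data": {"commands": [{"delta_pos": [0,0.001,0],"rotation": [0,0,0]},{"delta_pos": [0,0,0],"rotation": [0,0,0]}]}}

```text
time: 7.45
tool_pos: [0.503, -0.2137, 0.1543]
ee_rot: [0.402, 0.581, -0.581, -0.403]
ft_force: [0.8, -0.1, -3.9]
finger_gap: 0.0298
```

>>> {"op": "jog_arm", "data": {"commands": [{"delta_pos": [0,0.001,0],"rotation": [0,0,0]},{"delta_pos": [0,0,0],"rotation": [0,0,0]}]}}

```text
time: 7.65
tool_pos: [0.503, -0.2137, 0.1533]
ee_rot: [0.402, 0.581, -0.581, -0.403]
ft_force: [0.0, -0.2, -3.2]
finger_gap: 0.0296
```

>>> {"op": "jog_arm", "data": {"commands": [{"delta_pos": [0,0.001,0],"rotation": [0,0,0]},{"delta_pos": [0,0,0],"rotation": [0,0,0]}]}}

```text
time: 7.85
tool_pos: [0.503, -0.2137, 0.1523]
ee_rot: [0.402, 0.581, -0.581, -0.403]
ft_force: [-0.1, 0.3, -2.8]
finger_gap: 0.0298
```

>>> {"op": "jog_arm", "data": {"commands": [{"delta_pos": [0,0.001,0],"rotation": [0,0,0]},{"delta_pos": [0,0,0],"rotation": [0,0,0]}]}}

```text
time: 8.05
tool_pos: [0.503, -0.2137, 0.1513]
ee_rot: [0.402, 0.581, -0.581, -0.403]
ft_force: [0.8, 0.2, -2.1]
finger_gap: 0.0299
```

>>> {"op": "jog_arm", "data": {"commands": [{"delta_pos": [0,0.001,0],"rotation": [0,0,0]},{"delta_pos": [0,0,0],"rotation": [0,0,0]}]}}

```text
time: 8.25
tool_pos: [0.503, -0.2137, 0.1503]
ee_rot: [0.402, 0.581, -0.581, -0.403]
ft_force: [0.2, 0.7, -3.2]
finger_gap: 0.0295
```

>>> {"op": "jog_arm", "data": {"commands": [{"delta_pos": [0,0.001,0],"rotation": [0,0,0]},{"delta_pos": [0,0,0],"rotation": [0,0,0]}]}}

```text
time: 8.45
tool_pos: [0.503, -0.2137, 0.1493]
ee_rot: [0.402, 0.581, -0.581, -0.403]
ft_force: [0.2, 0.0, -2.5]
finger_gap: 0.03
```

>>> {"op": "jog_arm", "data": {"commands": [{"delta_pos": [0,0.001,0],"rotation": [0,0,0]},{"delta_pos": [0,0,0],"rotation": [0,0,0]}]}}

```text
time: 8.65
tool_pos: [0.503, -0.2137, 0.1483]
ee_rot: [0.402, 0.581, -0.581, -0.403]
ft_force: [-0.1, 0.4, -3.4]
finger_gap: 0.0298
```

>>> {"op": "jog_arm", "data": {"commands": [{"delta_pos": [0,0.001,0],"rotation": [0,0,0]},{"delta_pos": [0,0,0],"rotation": [0,0,0]}]}}

```text
time: 8.85
tool_pos: [0.503, -0.2137, 0.1473]
ee_rot: [0.402, 0.581, -0.581, -0.403]
ft_force: [-0.4, -0.3, -4.3]
finger_gap: 0.0298
```

>>> {"op": "jog_arm", "data": {"commands": [{"delta_pos": [0,0.001,0],"rotation": [0,0,0]},{"delta_pos": [0,0,0],"rotation": [0,0,0]}]}}

```text
time: 9.05
tool_pos: [0.503, -0.2137, 0.1463]
ee_rot: [0.402, 0.581, -0.581, -0.403]
ft_force: [0.4, -0.3, -2.5]
finger_gap: 0.0298
```

```bash
python3 - <<'E'
from h import *
im,d=snap('side'); im2,d2=snap('top')
plan((.5026,-.2141,.164),110.6)
a=cv2.resize(im[200:330,250:370,::-1],None,fx=3.2,fy=3.2); b=cv2.resize(im2[180:270,300:380,::-1],None,fx=4.6,fy=4.6)
h=min(a.shape[0],b.shape[0]); cv2.imwrite('pics/in.png',np.hstack([a[:h],b[:h]]))
E
```

```text
pos [ 0.5031 -0.2137  0.1464] toolx [-0.352  0.936  0.   ] tooly [-0.  0. -1.] rot deg [-0.    0.    0.01] rot frac [-0.      0.      0.0001] shift m(frac) [-0.0002 -0.0176  0.0006] ft [-0.56 -0.07 -3.6 ] [0.08 0.01 0.02] gap 0.0301 t 9.15
```

View pics/in.png

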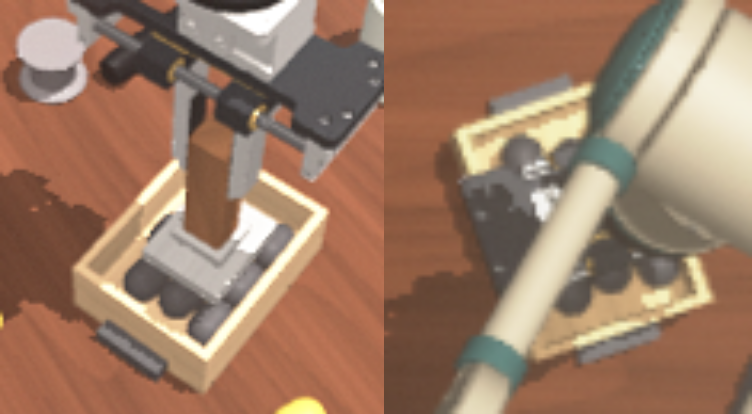

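The foot is inside the box and the riders sank with almost no force. The slugs have spread at (145,280), (180,300), (210,320). Continuing down to firm contact.

>>> {"op": "jog_arm", "data": {"commands": [{"delta_pos": [0,0.001,0],"rotation": [0,0,0]},{"delta_pos": [0,0,0],"rotation": [0,0,0]}]}}

```text
time: 9.35
tool_pos: [0.503, -0.2137, 0.1453]
ee_rot: [0.402, 0.581, -0.581, -0.403]
ft_force: [0.7, 0.1, -4.3]
finger_gap: 0.0295
```

>>> {"op": "jog_arm", "data": {"commands": [{"delta_pos": [0,0.001,0],"rotation": [0,0,0]},{"delta_pos": [0,0,0],"rotation": [0,0,0]}]}}

```text
time: 9.55
tool_pos: [0.503, -0.2137, 0.1443]
ee_rot: [0.402, 0.581, -0.581, -0.403]
ft_force: [0.7, -0.5, -4.3]
finger_gap: 0.0298
```

>>> {"op": "jog_arm", "data": {"commands": [{"delta_pos": [0,0.001,0],"rotation": [0,0,0]},{"delta_pos": [0,0,0],"rotation": [0,0,0]}]}}

```text
time: 9.75
tool_pos: [0.503, -0.2137, 0.1433]
ee_rot: [0.402, 0.581, -0.581, -0.403]
ft_force: [-0.4, -0.2, -3.0]
finger_gap: 0.0299
```

>>> {"op": "jog_arm", "data": {"commands": [{"delta_pos": [0,0.0007,0],"rotation": [0,0,0]},{"delta_pos": [0,0,0],"rotation": [0,0,0]}]}}

```text
time: 9.95
tool_pos: [0.5032, -0.2139, 0.1431]
ee_rot: [0.403, 0.581, -0.581, -0.402]
ft_force: [-0.4, -1.3, -0.7]
finger_gap: 0.0296
```

>>> {"op": "jog_arm", "data": {"commands": [{"delta_pos": [0,0.0007,0],"rotation": [0,0,0]},{"delta_pos": [0,0,0],"rotation": [0,0,0]}]}}

```text
time: 10.15
tool_pos: [0.5034, -0.2141, 0.143]
ee_rot: [-0.403, -0.581, 0.581, 0.402]
ft_force: [-2.4, -0.4, 4.5]
finger_gap: 0.0297
```

>>> {"op": "jog_arm", "data": {"commands": [{"delta_pos": [0,0.0007,0],"rotation": [0,0,0]},{"delta_pos": [0,0,0],"rotation": [0,0,0]}]}}

```text
time: 10.35
tool_pos: [0.5036, -0.2143, 0.1429]
ee_rot: [-0.403, -0.581, 0.581, 0.402]
ft_force: [-2.9, 1.1, 9.1]
finger_gap: 0.0298
```

>>> {"op": "jog_arm", "data": {"commands": [{"delta_pos": [0,0.0007,0],"rotation": [0,0,0]},{"delta_pos": [0,0,0],"rotation": [0,0,0]}]}}

```text
time: 10.55
tool_pos: [0.5037, -0.2145, 0.1429]
ee_rot: [-0.404, -0.581, 0.582, 0.401]
ft_force: [-2.1, 0.2, 11.1]
finger_gap: 0.03
```

Contact is at foot height ≈36.5 mm and the load is ≈15 N (11 + 3.6 weight). Holding over a second, then raising to check.

>>> {"op": "jog_arm", "data": {"commands": [{"delta_pos": [0,0.0002,0],"rotation": [0,0,0]},{"delta_pos": [0,0,0],"rotation": [0,0,0]},{"delta_pos": [0,0,0],"rotation": [0,0,0]},{"delta_pos": [0,0,0],"rotation": [0,0,0]},{"delta_pos": [0,0,0],"rotation": [0,0,0]}]}}

```text
time: 11.05
tool_pos: [0.5037, -0.2146, 0.1429]
ee_rot: [-0.404, -0.581, 0.582, 0.401]
ft_force: [-3.6, 0.5, 11.6]
finger_gap: 0.0299
```

>>> {"op": "jog_arm", "data": {"commands": [{"delta_pos": [0,0,0],"rotation": [0,0,0]},{"delta_pos": [0,0,0],"rotation": [0,0,0]},{"delta_pos": [0,0,0],"rotation": [0,0,0]},{"delta_pos": [0,0,0],"rotation": [0,0,0]},{"delta_pos": [0,0,0],"rotation": [0,0,0]}]}}

```text
time: 11.55
tool_pos: [0.5037, -0.2145, 0.1429]
ee_rot: [-0.404, -0.581, 0.582, 0.401]
ft_force: [-2.6, -0.0, 13.3]
finger_gap: 0.0299
```

>>> {"op": "jog_arm", "data": {"commands": [{"delta_pos": [0,0,0],"rotation": [0,0,0]},{"delta_pos": [0,-0.004,0],"rotation": [0,0,0]},{"delta_pos": [0,-0.016,0],"rotation": [0,0,0]},{"delta_pos": [0,-0.035,0],"rotation": [0,0,0]},{"delta_pos": [0,-0.045,0],"rotation": [0,0,0]}]}}

```text
time: 12.05
tool_pos: [0.5016, -0.2127, 0.2385]
ee_rot: [-0.4, -0.581, 0.581, 0.405]
ft_force: [0.6, -0.7, -2.7]
finger_gap: 0.0297
```

>>> {"op": "jog_arm", "data": {"commands": [{"delta_pos": [0.025,0,0],"rotation": [0,0,0]},{"delta_pos": [0.04,0,0],"rotation": [0,0,0]},{"delta_pos": [0.045,0,0],"rotation": [0,0,0]},{"delta_pos": [0.04,0,0],"rotation": [0,0,0]},{"delta_pos": [0.02,0,0],"rotation": [0,0,0]}]}}

```text
time: 12.55
tool_pos: [0.4408, -0.0515, 0.2395]
ee_rot: [0.401, 0.582, -0.581, -0.403]
ft_force: [0.7, -0.3, -3.2]
finger_gap: 0.0297
```

```bash
cat > look.py <<'E'
from h import *
import sys
im,d=snap('side'); im2,d2=snap('top')
np.savez('now',im=im,d=d,im2=im2,d2=d2)
plan((.5026,-.2141,.164),110.6)
b=np.array([.5005,-.2085]); y=np.radians(20.6); E=np.array([[np.cos(y),np.sin(y)],[-np.sin(y),np.cos(y)]])
for n,i,dd in(('side',im,d),('top',im2,d2)):
    P=pts(n,dd).reshape(-1,3); C=i.reshape(-1,3).astype(int); q=(P[:,:2]-b)@E.T
    m=(abs(q[:,0])<.066)&(abs(q[:,1])<.05)&(C.sum(1)<300)&(C.max(1)-C.min(1)<35)&(P[:,2]<.07)
    print(n,m.sum(),'dark z pct 50 90 97 100',np.percentile(P[m,2],[50,90,97,100]).round(4))
    j=np.argsort(-np.where(m,P[:,2],-1))[:6]; print(np.c_[q[j]*1000,P[j,2]*1000].round(0).tolist())
a=cv2.resize(im[230:330,260:365,::-1],None,fx=3.7,fy=3.7,interpolation=2); c=cv2.resize(im2[185:270,305:380,::-1],None,fx=4.35,fy=4.35,interpolation=2)
h=min(a.shape[0],c.shape[0]); cv2.imwrite(f'pics/{sys.argv[1]}.png',np.hstack([a[:h],c[:h]]))
E
python3 look.py level1
```

```text
pos [ 0.4413 -0.0518  0.2397] toolx [-0.355  0.935  0.003] tooly [-0.002  0.002 -1.   ] rot deg [-0.06  0.17  0.16] rot frac [-0.0005  0.0014  0.0013] shift m(frac) [-0.1735  0.0757 -0.0003] ft [-0.06 -0.87 -2.14] [-0.    0.03  0.01] gap 0.0297 t 12.65
side 229 dark z pct 50 90 97 100 [0.0278 0.0316 0.0335 0.035 ]
[[-40.0, 25.0, 35.0], [2.0, 33.0, 35.0], [-47.0, -27.0, 35.0], [-1.0, -28.0, 35.0], [-43.0, 26.0, 34.0], [27.0, -1.0, 34.0]]
top 158 dark z pct 50 90 97 100 [0.0309 0.0352 0.0361 0.0404]
[[-46.0, -24.0, 40.0], [-39.0, 5.0, 37.0], [36.0, -42.0, 37.0], [-49.0, 28.0, 37.0], [-23.0, 2.0, 37.0], [-42.0, -43.0, 36.0]]
```

View pics/level1.png

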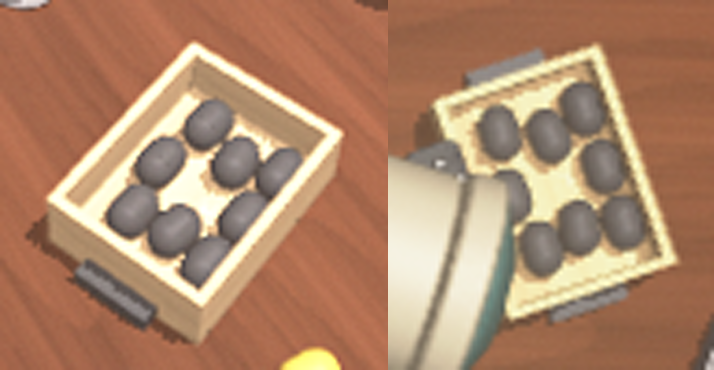

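All eight slugs lie flat in one layer: in the side panel all eight bodies are separate, from (208,124) to (208,260), and no top is above about 37 mm. The hold read ≈15–17 N for over 1 s. Returning the tamper to the pad.

>>> {"op": "jog_arm", "data": {"commands": [{"delta_pos": [0,0,0],"rotation": [0,0.065,0]},{"delta_pos": [0,0,0],"rotation": [0,0.065,0]},{"delta_pos": [0,0,0],"rotation": [0,0,0]},{"delta_pos": [0,0,0],"rotation": [0,0,0]}]}}

```text
time: 13.05
tool_pos: [0.4435, -0.0552, 0.24]
ee_rot: [-0.477, -0.522, 0.522, 0.477]
ft_force: [-0.1, -0.3, -3.7]
finger_gap: 0.0298
```

```bash
python3 - <<'E'
from h import *
plan((.4745,.2005,.244),95)
E
```

```text
pos [ 0.4435 -0.0552  0.24  ] toolx [-0.089  0.996  0.   ] tooly [-0.001 -0.    -1.   ] rot deg [-0.03  0.13  0.  ] rot frac [-0.0002  0.0011  0.    ] shift m(frac) [ 0.252  -0.004  -0.0531] ft [-0.11 -0.26 -3.7 ] [ 0.02  0.   -0.06] gap 0.0298 t 13.05
```

>>> {"op": "jog_arm", "data": {"commands": [{"delta_pos": [0.02,0,-0.004],"rotation": [0,0,0]},{"delta_pos": [0.036,0,-0.0076],"rotation": [0,0,0]},{"delta_pos": [0.036,0,-0.0076],"rotation": [0,0,0]},{"delta_pos": [0.036,0,-0.0076],"rotation": [0,0,0]},{"delta_pos": [0.036,0,-0.0076],"rotation": [0,0,0]}]}}

```text
time: 13.55
tool_pos: [0.4637, 0.1127, 0.2403]
ee_rot: [0.477, 0.522, -0.522, -0.477]
ft_force: [1.0, -0.7, -3.6]
finger_gap: 0.0297
```

>>> {"op": "jog_arm", "data": {"commands": [{"delta_pos": [0.036,0,-0.0076],"rotation": [0,0,0]},{"delta_pos": [0.036,0,-0.0076],"rotation": [0,0,0]},{"delta_pos": [0.016,0,-0.0035],"rotation": [0,0,0]},{"delta_pos": [0,0,0],"rotation": [0,0,0]},{"delta_pos": [0,0.02,0],"rotation": [0,0,0]}]}}

```text
time: 14.05
tool_pos: [0.4764, 0.2012, 0.2222]
ee_rot: [0.478, 0.523, -0.521, -0.476]
ft_force: [-0.3, 0.1, -3.0]
finger_gap: 0.0296
```

>>> {"op": "jog_arm", "data": {"commands": [{"delta_pos": [0,0.03,0],"rotation": [0,0,0]},{"delta_pos": [0,0.03,0],"rotation": [0,0,0]},{"delta_pos": [0,0.02,0],"rotation": [0,0,0]},{"delta_pos": [0,0.015,0],"rotation": [0,0,0]},{"delta_pos": [0,0,0],"rotation": [0,0,0]}]}}

```text
time: 14.55
tool_pos: [0.4726, 0.1992, 0.1232]
ee_rot: [-0.477, -0.52, 0.523, 0.478]
ft_force: [0.5, -0.7, -4.2]
finger_gap: 0.0297
```

```bash
python3 - <<'E'
from h import *
im,d=snap('side')
plan((.4745,.2005,.1145),95)
cv2.imwrite('pics/back.png',cv2.resize(im[80:220,140:300,::-1],None,fx=4,fy=4,interpolation=2))
E
```

```text
pos [0.4737 0.1997 0.1246] toolx [-0.087  0.996 -0.001] tooly [-0.003 -0.001 -1.   ] rot deg [-0.15  0.   -0.06] rot frac [-0.0013  0.     -0.0005] shift m(frac) [ 0.0007  0.0101 -0.0009] ft [-0.22 -0.63 -3.18] [-0.01  0.   -0.03] gap 0.0295 t 14.6
```

View pics/back.png

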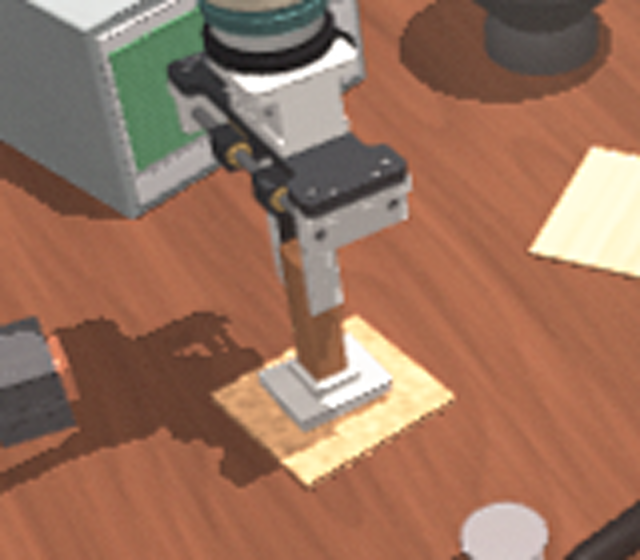

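The tamper is upright about 10 mm above the pad, with the foot at (325,385) well inside the cork outline. Lowering it now.

>>> {"op": "jog_arm", "data": {"commands": [{"delta_pos": [0,0.004,0],"rotation": [0,0,0]},{"delta_pos": [0,0.003,0],"rotation": [0,0,0]},{"delta_pos": [0,0.0015,0],"rotation": [0,0,0]},{"delta_pos": [0,0,0],"rotation": [0,0,0]},{"delta_pos": [0,0,0],"rotation": [0,0,0]}]}}

```text
time: 15.1
tool_pos: [0.4743, 0.2012, 0.1173]
ee_rot: [0.478, 0.522, -0.521, -0.478]
ft_force: [-0.7, -0.1, -3.8]
finger_gap: 0.0298
```

>>> {"op": "jog_arm", "data": {"commands": [{"delta_pos": [0,0.0006,0],"rotation": [0,0,0]},{"delta_pos": [0,0,0],"rotation": [0,0,0]}]}}

```text
time: 15.3
tool_pos: [0.4742, 0.2011, 0.1164]
ee_rot: [0.478, 0.521, -0.521, -0.478]
ft_force: [-0.1, 0.1, -3.5]
finger_gap: 0.0299
```

>>> {"op": "jog_arm", "data": {"commands": [{"delta_pos": [0,0.0006,0],"rotation": [0,0,0]},{"delta_pos": [0,0,0],"rotation": [0,0,0]}]}}

```text
time: 15.5
tool_pos: [0.4742, 0.2011, 0.1157]
ee_rot: [-0.478, -0.521, 0.521, 0.478]
ft_force: [-0.2, -0.6, -3.2]
finger_gap: 0.0297
```

>>> {"op": "jog_arm", "data": {"commands": [{"delta_pos": [0,0.0007,0],"rotation": [0,0,0]},{"delta_pos": [0,0,0],"rotation": [0,0,0]}]}}

```text
time: 15.7
tool_pos: [0.4742, 0.201, 0.115]
ee_rot: [-0.478, -0.521, 0.521, 0.478]
ft_force: [-0.2, -0.3, -3.6]
finger_gap: 0.0296
```

>>> {"op": "jog_arm", "data": {"commands": [{"delta_pos": [0,0.0007,0],"rotation": [0,0,0]},{"delta_pos": [0,0,0],"rotation": [0,0,0]}]}}

```text
time: 15.9
tool_pos: [0.4743, 0.2011, 0.1143]
ee_rot: [0.478, 0.521, -0.521, -0.478]
ft_force: [0.1, -0.5, -4.3]
finger_gap: 0.0297
```

>>> {"op": "jog_arm", "data": {"commands": [{"delta_pos": [0,0.0007,0],"rotation": [0,0,0]},{"delta_pos": [0,0,0],"rotation": [0,0,0]}]}}

```text
time: 16.1
tool_pos: [0.4743, 0.2011, 0.1143]
ee_rot: [0.478, 0.521, -0.521, -0.478]
ft_force: [-2.1, -0.3, 2.3]
finger_gap: 0.0295
```

Firm contact at the original height (0.1143). Releasing, then withdrawing upward.

>>> {"op": "jog_arm", "data": {"commands": [{"delta_pos": [0,0,0],"rotation": [0,0,0]},{"delta_pos": [0,0,0],"rotation": [0,0,0]},{"delta_pos": [0,0,0],"rotation": [0,0,0]},{"delta_pos": [0,0,0],"rotation": [0,0,0]},{"delta_pos": [0,0,0],"rotation": [0,0,0]}], "fingers": 0}}

```text
time: 16.6
tool_pos: [0.4743, 0.2011, 0.1136]
ee_rot: [0.478, 0.521, -0.521, -0.478]
ft_force: [0.2, -0.3, 0.5]
finger_gap: 0.066
```

>>> {"op": "jog_arm", "data": {"commands": [{"delta_pos": [0,0,0],"rotation": [0,0,0]},{"delta_pos": [0,0,0],"rotation": [0,0,0]},{"delta_pos": [0,-0.005,0],"rotation": [0,0,0]},{"delta_pos": [0,-0.015,0],"rotation": [0,0,0]},{"delta_pos": [0,-0.03,0],"rotation": [0,0,0]}]}}

```text
time: 17.1
tool_pos: [0.4727, 0.2006, 0.1626]
ee_rot: [-0.477, -0.52, 0.523, 0.479]
ft_force: [-0.8, 0.3, -0.0]
finger_gap: 0.0943
```

>>> {"op": "jog_arm", "data": {"commands": [{"delta_pos": [0,-0.03,0],"rotation": [0,0,0]},{"delta_pos": [0,-0.03,0],"rotation": [0,0,0]},{"delta_pos": [0,-0.02,0],"rotation": [0,0,0]},{"delta_pos": [0,0,0],"rotation": [0,0,0]},{"delta_pos": [0,0,0],"rotation": [0,0,0]}]}}

```text
time: 17.6
tool_pos: [0.474, 0.201, 0.2435]
ee_rot: [0.478, 0.521, -0.521, -0.478]
ft_force: [-0.8, -0.2, 0.1]
finger_gap: 0.0936
```

```bash
python3 - <<'E'
from h import *
im,d=snap('side','end')
plan((.4745,.2005,.1145),95)
P=pts('side',d)[120:205,185:262].reshape(-1,3)
for nm,l,h in(('top',.12,.135),('foot',.0165,.0225),('pad',.004,.012)):
    q=P[(P[:,2]>l)&(P[:,2]<h)]; print(nm,len(q),cv2.minAreaRect((q[:,:2]*1000).astype(np.float32)))
E
python3 look.py level2
```

```text
pos [0.4735 0.2008 0.2427] toolx [-0.087  0.996 -0.   ] tooly [-0.002 -0.    -1.   ] rot deg [-0.1  -0.   -0.01] rot frac [-0.0008 -0.     -0.0001] shift m(frac) [-0.0004  0.1282 -0.001 ] ft [-0.65 -0.94 -0.66] [ 0.03 -0.01  0.03] gap 0.0941 t 17.65
top 92 ((474.6595764160156, 199.79920959472656), (25.115222930908203, 30.956851959228516), 6.2115278244018555)
foot 244 ((468.9407653808594, 327.6463623046875), (74.54413604736328, 319.04901123046875), 2.8318262100219727)
pad 836 ((444.4798583984375, 312.28851318359375), (176.172607421875, 359.43829345703125), 5.331892013549805)
pos [0.4733 0.2008 0.2421] toolx [-0.087  0.996 -0.   ] tooly [-0.003 -0.001 -1.   ] rot deg [ -0.17 -15.6   -0.  ] rot frac [-0.0015 -0.13   -0.    ] shift m(frac) [-0.3987  0.0781  0.1185] ft [-0.33  0.18  0.2 ] [-0.02 -0.   -0.  ] gap 0.0937 t 17.75
side 227 dark z pct 50 90 97 100 [0.0274 0.0317 0.0331 0.0342]
[[12.0, -40.0, 34.0], [-4.0, -28.0, 34.0], [-16.0, -31.0, 34.0], [21.0, -2.0, 34.0], [-27.0, -2.0, 34.0], [42.0, -28.0, 33.0]]
top 249 dark z pct 50 90 97 100 [0.0318 0.0356 0.0377 0.0417]
[[27.0, 2.0, 42.0], [37.0, 29.0, 41.0], [-10.0, 34.0, 39.0], [14.0, -5.0, 39.0], [-37.0, 4.0, 38.0], [-49.0, 25.0, 38.0]]
```

View pics/end.png

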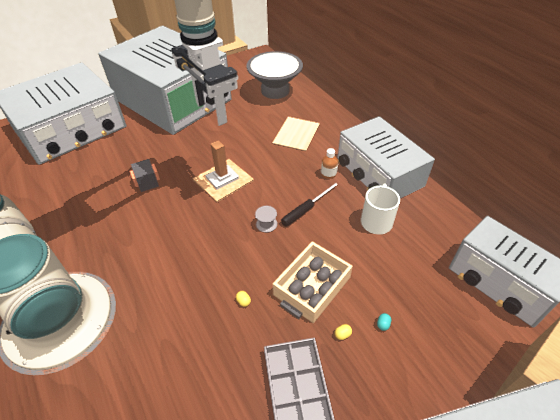

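The tamper stands upright at pad centre (222,165), the gripper is clear, eight slugs lie level at (313,281), and the bystanders are unmoved. Handing in.

```bash
python3 -c "from bench import bot; print(bot.hand_in())"
```

```text
the job is handed in; nothing more can be done
None
```

I tamped the heaped slugs down to one level layer, stood the tamper back on its cork pad and let go. I handed in at about 17.8 s of the 72 s allowed; no verdict was reported.

- **Tamping:** the two riding slugs sank under almost no load as the foot came down, so I did no rubbing. The foot met firm contact about 36.5 mm above the bench. I held roughly 15–17 N there for over a second; that is the wrist reading plus the tamper's weight. The highest load I read was about 17 N, well under the 50 N limit.
- **Slugs:** the pictures show all eight lying separately, with tops at about 34–37 mm. The top camera had a few stray depth readings up to 42 mm; the side camera's highest was 35 mm. I put those down to depth noise, since a riding slug would show near 53 mm.
- **Tamper:** it stands upright, with the handle about 1 mm from the pad centre measured before the job. My repeat measurement of the foot and pad outlines failed because other objects fell inside the search window, so this rests on the handle top and the picture.
- **Bystanders:** none looks moved in the final picture; I did not measure them individually.

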